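Hang the keyhole bracket on the assembly stand

TASK

Pick up the aluminium pump bracket that has the keyhole slot in its back plate and hang it on the big-headed bolt of the assembly stand: pass the wide part of the keyhole over the bolt head, slide the bracket down until the narrow slot rests on the shank, and let go so that it hangs upright against the panel. Leave the other bracket, the one with only a small round hole, standing where it is.

Things in the scene. Friction and masses are not known exactly. Their poses are not given: they have to be found in the camera images.
- bracket: Aluminium, 0.55 kg, standing. Back plate 8 thick, 110 wide, 180 high (70 wide above 130: tab to pinch); ring block 60 deep, 28 high at its front foot. Keyhole through it: 48 wide from height 34 to 84, tapering to a 16 slot at 100, closed at 114. Sizes in mm. Origin: plate's bottom edge, mid width and thickness; x to the ring side (points away from robot, within 20 deg), y along width, z up.
- plain_bracket: Look-alike of the same outer sizes and frame, but with only an 18 mm round hole in its back plate, 80 mm up, too small for the bolt head. It stands on the other side of the stand from the keyhole bracket; to be left alone.
- stand: Fixed. Grey upright panel 130 mm wide, 12 mm thick, top edge 182 mm above the table, free room for fingers above it; base plate 12 mm high, from 25 mm in front of the panel face to 115 mm behind. Origin: on the table below the middle of the panel's front face; x points out of that face, the side with the bolt, away from the robot within 17 deg; z up.
- bolt (a point): Centre of the bolt head's outer face, 165 mm above the table, 28 mm out from the panel face; axes as the stand, the bolt lies along x. Shank 12 mm dia, 20 mm long between panel and head; head 28 mm dia, 8 mm thick. Fully hung, the shank meets the slot's closed end: bolt axis 108 mm above the bracket's bottom edge.
Mind the look-alikes: they are no part of the job. Leave any orange look-alike of the bracket alone. Leave any blue look-alike of the stand alone.

How it is judged:
On the way:
1. the bracket is lifted and the bolt head has passed through the keyhole (height (world z) of bracket above 0.04 m and x of bolt in the frame of bracket between 0.004 and 0.036 m and y of bolt in the frame of bracket between -0.02 and 0.02 m and z of bolt in the frame of bracket between 0.03 and 0.118 m), for 0.1 s.
At the end, for the whole second after the job is handed in: The bracket hangs released and at rest, the bolt axis 96 to 118 mm above its bottom edge and within 12 mm of its middle, the head in front of the plate; upright within 0.2 rad, square to the panel within 0.3 rad. The plain bracket is within 30 mm of its place (x of bolt in the frame of bracket between 0.004 and 0.036 m and y of bolt in the frame of bracket between -0.012 and 0.012 m and z of bolt in the frame of bracket between 0.096 and 0.118 m and angle between bracket's own z axis and vertical below 0.2 rad and angle between the x axis of bracket and the x axis of stand, either way round below 0.3 rad and linear speed of bracket below 0.02 m/s and distance of plain_bracket from where it was at the start of the episode below 0.03 m); the robot touches nothing.
It fails at once if the plain bracket is tipped (angle between plain_bracket's own z axis and vertical above 0.5 rad).
It fails at once if the plain bracket is moved from its place by more than 30 mm (distance of plain_bracket from where it was at the start of the episode above 0.03 m).
It also fails if it takes over 48 s, if anything falls off the work surface, if the arm or the gripper's body presses on something with over 40 N, if the wrist force passes 120 N, or if a joint passes its speed limit or range.

ROBOT

A 6-joint arm with a two-finger parallel gripper is mounted at the origin on the work surface. World frame = base frame: x ahead of the robot, y to its left, z up, the work surface at z = 0. Lengths are in m, angles in rad, forces in N, time in s.
With the tool pointing down it reaches from about 0.35 to 0.775 m from the base axis. Payload 7.3 kg.
Tool frame: the origin (TCP) lies on the mounting face of the last link; the fingertips stand 178 mm ahead of it and the grasp point (between the pads) lies 159 mm ahead of it (robot.tcp_to_tips is the distance from the TCP to the fingertips, in m); z points along the fingers, y is the direction in which the jaws open and shut (so a half turn about z gives the same grasp; the last joint's range is limited). The gripper opens to 92 mm and grips with 3 to 60 N. Pads are 19 mm wide; open, the fingers measure 130 mm over their backs; the gripper's body (75 mm by 190 mm) begins 47 mm behind the grasp point.
Start: joints at [0.97, 0.342, 1.524, -0, 1.275, -0.146], TCP at [0.231, 0.472, 0.405] pointing down, gripper open.
Joint ranges: [-2.53, 2.53], [-0.77, 2.02], [0.04, 2.7], [-1, 4.14], [0.28, 2.66], [-3.11, 3.11]. Speed limits (rad/s): [2.57, 2.57, 3.14, 3.14, 3.14, 3.14].

INTERFACE

Orientations are given as [roll, pitch, yaw] about the fixed x, y, z axes, in that order (R = Rz(yaw) Ry(pitch) Rx(roll)).
In Python, from cell import robot, viewer gives the robot as it stands.
- The arm moves only by the shell command python3 -m creep 'ROWS' [OPENING] [FORCE]. ROWS is JSON, a list that holds one entry, the list of rows, each a list of 6 numbers: the shift along the world's x, y, z in mm, then the turn, a rotation vector about the world's x, y, z in degrees. A call has 1 to 5 rows; each row shifts and turns the pose as measured when the row begins; what a row does not reach is not made up. A row lasts 1/12 s, in which the tool goes at most 41.7 mm and 7.16 degrees, less where a joint would pass 70% of its speed; a pose out of reach is approached as far as the arm can. A call with a gripper value outside its range is refused whole. OPENING is the closure, from -1 (fully open) to 1 (shut), set as the call begins (- or left out, the last holds). The fingers move at their own pace and stop on an object; FORCE is the grip in N (left out, the last holds). Time passes only in rows, so rows that do not move let the fingers close. It gives the time, the measured TCP pose, the force and the opening at its end, in the units of the state.
- robot.observe(): the state, without advancing time (a new reading comes with each control period).
- viewer.read_camera(name): name is "scene" or "top" or "wrist"; returns the picture (400x640x3 uint8, blue, green, red); there is no depth.
- viewer.camera_model(name): a dict with "fx", "fy", "cx", "cy" (pixels), "pose" (4x4, takes a point from camera to world coordinates); the wrist camera has in their place "mount" (4x4, takes a point from camera to tool coordinates, whose origin is the TCP and whose axes are the flange's). Camera axes: x right, y up, looking along -z (the intrinsics and any distortion apply to the point x, -y, -z); pixel columns grow to the right and rows downward; lengths in m; the calibration is good to about 2 mm. A picture is of the moment at which its call begins: read the wrist's pose just before it. camera_model takes no time and is no camera call.
- robot.hand_in(): hands the job in, once; it reports no verdict.
The state is a dict: "time": time; "qpos": joint angles; "qvel": joint speeds; "joint_efforts": joint torques, N m; "tool_pos": TCP position; "tool_rot": TCP orientation; "contact_force": force on the tool from outside, world axes, zero at the start; "torque": the same for the moment, N m; "opening": finger opening in m.
Only numpy, scipy, OpenCV 4.12 (cv2) and the standard library are available. Lean on these libraries where they do the work, as an engineer would, in place of code of your own. Each camera call takes 0.05 s, during which the arm holds its last target. There are 200 camera calls.

## Working session

There is one attempt and no reset: what is moved stays moved. The work goes in short steps, Python scripts to look and compute and a shell command to move; the robot and the scene stay as the last step left them, time stands still between calls to the robot, and variables do not carry over. Pictures are saved under pics/ and viewed, about 8 in all and at most 12, crops included, and the job is handed in when it is done.

```bash
ls; mkdir -p pics; python3 - <<'E'
from cell import robot, viewer
import cv2, numpy as np
for n in ["scene","top"]:
    cv2.imwrite(f"pics/{n}0.png",viewer.read_camera(n))
    m=viewer.camera_model(n); print(n,{k:(np.round(v,4).tolist()) for k,v in m.items()})
m=viewer.camera_model("wrist"); print({k:(np.round(v,4).tolist()) for k,v in m.items()})
print(robot.observe())
E
```

```text
pics
scene {'fx': 373.3401, 'fy': 373.3401, 'cx': 316.9736, 'cy': 197.9329, 'pose': [[-0.328, -0.5328, 0.7801, 1.072], [0.9447, -0.1796, 0.2745, 0.2191], [-0.0062, 0.827, 0.5622, 0.585], [0.0, 0.0, 0.0, 1.0]]}
top {'fx': 517.1857, 'fy': 517.1857, 'cx': 319.5752, 'cy': 200.6636, 'pose': [[0.0234, 0.9885, -0.1495, 0.2246], [-0.9996, 0.0256, 0.0133, 0.0038], [0.017, 0.1491, 0.9887, 1.3151], [0.0, 0.0, 0.0, 1.0]]}
{'fx': 328.5319, 'fy': 328.5319, 'cx': 321.3141, 'cy': 201.6682, 'mount': [[-0.0003, 0.965, 0.2622, 0.0694], [1.0, 0.0002, 0.0005, 0.0003], [0.0004, 0.2622, -0.965, 0.0195], [0.0, 0.0, 0.0, 1.0]]}
{'time': 0.1, 'qpos': array([ 9.69998702e-01,  3.42641479e-01,  1.52492380e+00, -3.37648747e-05,
        1.27542544e+00, -1.46047541e-01]), 'qvel': array([-6.49360989e-04, -2.05709048e-03, -2.09174424e-03, -7.41733461e-04,
        5.23542661e-05,  9.37030049e-05]), 'joint_efforts': array([ 2.19120891e-03, -4.32001984e+01, -2.44693941e+01,  7.20994477e-02,
        5.25442546e-02, -4.35633115e-05]), 'tool_pos': array([0.23053381, 0.47153558, 0.4041195 ]), 'tool_rot': array([-3.14020478e+00, -1.71513124e-04,  2.68685230e+00]), 'contact_force': array([-0.96580352, -0.46099003,  0.27077554]), 'torque': array([ 0.00672364, -0.05025356, -0.04722673]), 'opening': 0.09150849508462805}
```

View pics/scene0.png

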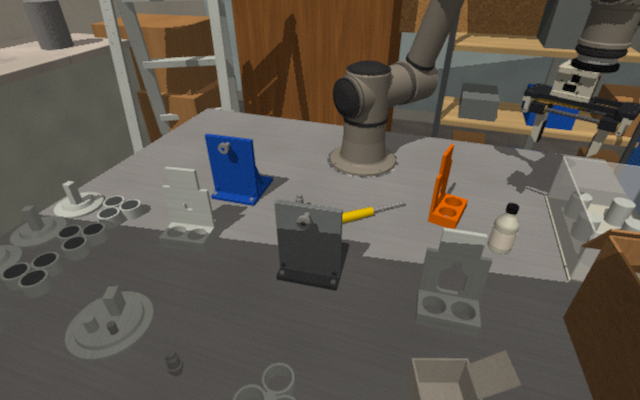

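View pics/top0.png

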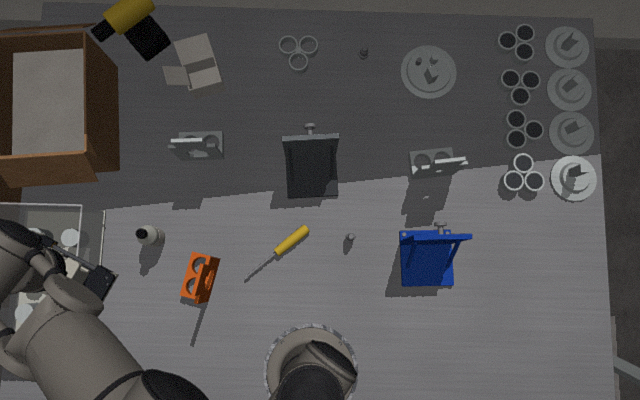

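Candidates: grey bracket with keyhole at scene (455,280) / top (197,142); grey plain bracket at scene (188,205) / top (438,160); orange look-alike at scene (447,190); stands are grey at (310,240) and blue at (235,165). I choose the bracket at (455,280) and the grey stand, then check them in a close crop.

```bash
python3 - <<'E'
import cv2, numpy as np
s=cv2.imread("pics/scene0.png"); t=cv2.imread("pics/top0.png")
def c(im,x,y,w,h,k): 
    o=cv2.convertScaleAbs(cv2.resize(im[y:y+h,x:x+w],None,fx=k,fy=k,interpolation=cv2.INTER_CUBIC),alpha=1.5)
    for i in range(0,w,10): cv2.line(o,(i*k,0),(i*k,6 if i%50 else 14),(0,255,255),1); cv2.putText(o,str(x+i),(i*k,16),0,.3,(0,255,255)) if i%20==0 else 0
    for j in range(0,h,10): cv2.line(o,(0,j*k),(6,j*k),(0,255,255),1); cv2.putText(o,str(y+j),(8,j*k+4),0,.3,(0,255,255)) if j%20==0 else 0
    return o
a=np.hstack([c(s,410,225,80,104,5),c(s,270,190,80,104,5)])
cv2.imwrite("pics/c1.png",a)
b=np.hstack([c(t,160,115,80,60,5),c(t,270,115,80,60,5)])
b2=np.hstack([c(s,155,160,80,60,5),c(t,400,135,80,60,5)])
cv2.imwrite("pics/c2.png",np.vstack([b,b2]))
E
```

```text
(no output)
```

View pics/c1.png

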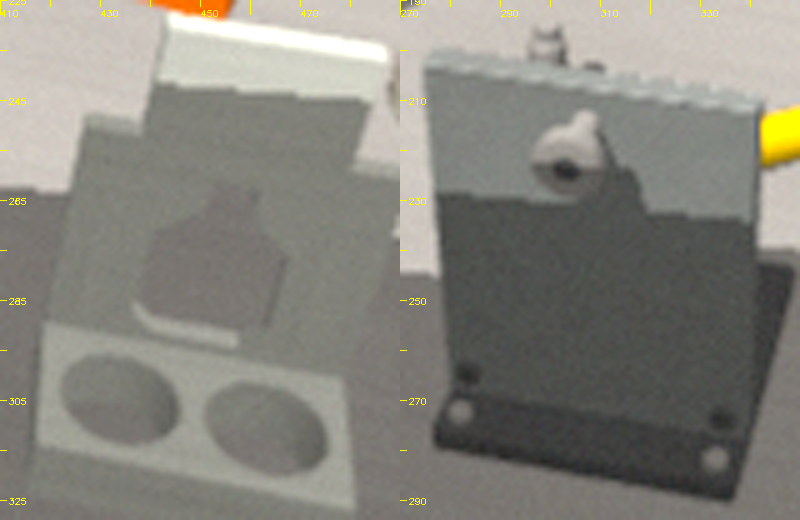

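View pics/c2.png

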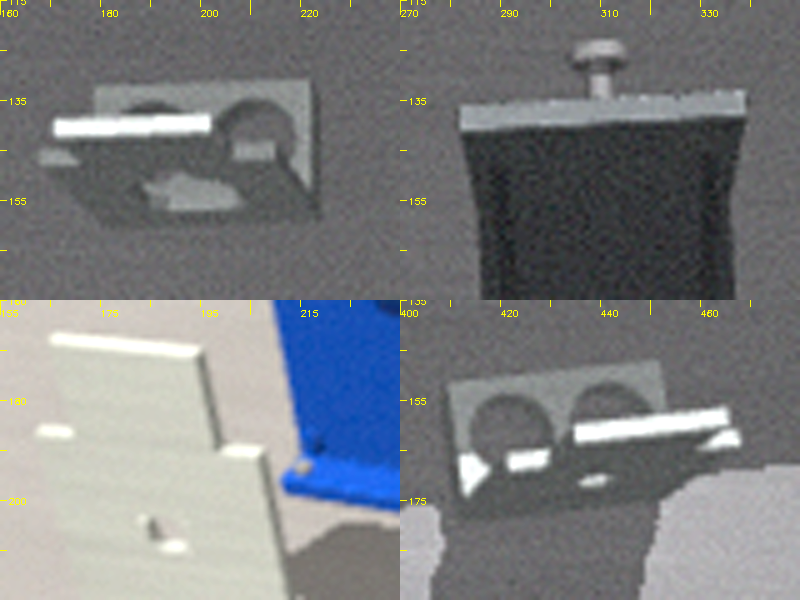

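Confirmed: the bracket at scene (455,280) has the keyhole and the one at (188,205) only a small hole. The bolt head is at scene (304,223) and top (310,123). Next I fit poses from both cameras.

```bash
cat > h.py <<'E'
from cell import robot, viewer
import numpy as np
from scipy.optimize import least_squares
from scipy.spatial.transform import Rotation as R
def T(p,rot): M=np.eye(4);M[:3,:3]=rot;M[:3,3]=p;return M
def proj(m,P,pose=None):
    pose=m["pose"] if pose is None else pose
    q=(np.asarray(P,float)-pose[:3,3])@pose[:3,:3]
    return np.c_[m["cx"]+m["fx"]*q[:,0]/-q[:,2], m["cy"]-m["fy"]*q[:,1]/-q[:,2]]
def fit(obs,x0):  # obs: list of (model,pose,[(local xyz mm, pixel)])
    def W(v,L): 
        c,s=np.cos(v[2]),np.sin(v[2]);L=np.array(L)/1000
        return np.c_[v[0]+c*L[:,0]-s*L[:,1],v[1]+s*L[:,0]+c*L[:,1],L[:,2]]
    f=lambda v:np.concatenate([(proj(m,W(v,[o[0] for o in O]),p)-[o[1] for o in O]).ravel() for m,p,O in obs])
    r=least_squares(f,x0,loss="soft_l1"); return r.x,f(r.x).reshape(-1,2).round(1)
E
python3 - <<'E'
from h import *
s=viewer.camera_model("scene");t=viewer.camera_model("top")
S=[((4,-35,180),(443.2,230)),((4,35,180),(487,237)),((-4,-35,180),(443.6,227.4)),((-4,35,180),(487.6,234.6)),((-4,-55,130),(427,248.6)),((4,0,114),(456.4,262)),((4,-55,28),(419.2,289.4)),((4,55,28),(478.6,300.6))]
Tt=[((4,35,180),(170.4,139)),((4,-35,180),(202,137.6)),((-4,-35,180),(202.4,141.4)),((-4,35,180),(170.8,142.6))]
PS=[((0,-65,182),(275,203.6)),((0,65,182),(342,211)),((-12,-65,182),(275,200)),((28,0,165),(303.6,223.6))]
PT=[((0,65,182),(282,136)),((0,-65,182),(339,133)),((-12,65,182),(282.4,141.4)),((-12,-65,182),(339,137.4)),((28,0,165),(310,123.4))]
for a,b,x in ((S,Tt,[.4,.2,0]),(PS,PT,[.4,0,0])):
  for o in ([(s,s["pose"],a),(t,t["pose"],b)],[(s,s["pose"],a)],[(t,t["pose"],b)]):
    v,r=fit(o,x);print(v.round(4),np.degrees(v[2]).round(1));print(r.tolist())
E
```

```text
[0.5269 0.2926 0.0733] 4.2
[[0.3, 0.2], [0.1, -0.2], [-0.2, -0.1], [-1.0, -0.8], [-0.2, -1.4], [0.6, 0.0], [-0.8, -0.1], [-0.3, -0.0], [-0.2, -0.3], [-0.5, -0.2], [-0.9, -0.6], [-0.6, -0.4]]
[0.5274 0.2929 0.0734] 4.2
[[0.4, 0.4], [0.3, 0.1], [-0.0, 0.1], [-0.8, -0.5], [-0.0, -1.2], [0.8, 0.3], [-0.7, 0.1], [-0.2, 0.2]]
[0.526  0.2913 0.0722] 4.1
[[0.4, 0.1], [0.0, 0.2], [-0.3, -0.2], [-0.0, -0.1]]
[0.5472 0.0139 0.1057] 6.1
[[-1.8, -0.9], [-0.8, 0.6], [0.2, -0.9], [-0.6, -0.2], [-0.8, 0.3], [-0.4, -1.0], [-0.8, 0.1], [0.0, -0.3], [-1.0, 1.0]]
[0.5475 0.0153 0.1349] 7.7
[[-1.5, -0.2], [0.0, 0.2], [0.4, -0.1], [0.5, 0.1]]
[0.5472 0.0125 0.0906] 5.2
[[-0.2, -0.1], [0.2, -0.6], [-0.3, -0.3], [0.6, 0.2], [-0.2, 1.0]]
```

```bash
python3 -m creep '[[[30,-18,0,0,0,-6],[30,-18,0,0,0,-6],[30,-18,0,0,0,-6],[30,-18,0,0,0,-6],[30,-18,0,0,0,-6]]]' -1 40; python3 -m creep '[[[30,-18,0,0,0,-6],[30,-18,0,0,0,-6],[30,-18,0,0,0,-6],[30,-18,0,0,0,-6],[20,-10,0,0,0,-6]]]'
```

```text
time: 0.52
tool_pos: [0.3792, 0.3811, 0.4023]
tool_rot: [-3.136, -0.003, 2.156]
contact_force: [0.1, 0.7, 0.7]
opening: 0.0918
time: 0.93
tool_pos: [0.5266, 0.2921, 0.4002]
tool_rot: [-3.133, -0.002, 1.603]
contact_force: [0.1, 0.4, -0.2]
opening: 0.092
```

```bash
python3 -m creep '[[[0,0,0,0,-0.5,2.4],[0,0,0,0,0,0]]]'; python3 - <<'E'
from h import *; import cv2
o=robot.observe(); im=viewer.read_camera("wrist"); m=viewer.camera_model("wrist")
print(o["tool_pos"].round(4),o["tool_rot"].round(4))
pose=T(o["tool_pos"],R.from_euler("xyz",o["tool_rot"]).as_matrix())@m["mount"]
np.save("pose.npy",pose)
v=[.5266,.2922,.073]
c,s=np.cos(v[2]),np.sin(v[2])
L=np.array([(4,35,180),(4,-35,180),(-4,-35,180),(-4,35,180),(4,55,130),(-4,55,130),(4,55,28)])/1000
px=proj(m,np.c_[v[0]+c*L[:,0]-s*L[:,1],v[1]+s*L[:,0]+c*L[:,1],L[:,2]],pose);print(px.round(1).tolist())
cv2.imwrite("pics/w1.png",im)
E
```

```text
time: 1.1
tool_pos: [0.5312, 0.2881, 0.3982]
tool_rot: [-3.141, 0.0, 1.634]
contact_force: [0.1, 0.1, 0.1]
opening: 0.0918
[0.5312 0.2881 0.3982] [-3.1405e+00  3.0000e-04  1.6338e+00]
[[319.0, 164.7], [320.2, 269.5], [308.2, 269.6], [305.8, 164.8], [319.2, 127.3], [308.4, 127.4], [319.9, 122.9]]
```

View pics/w1.png

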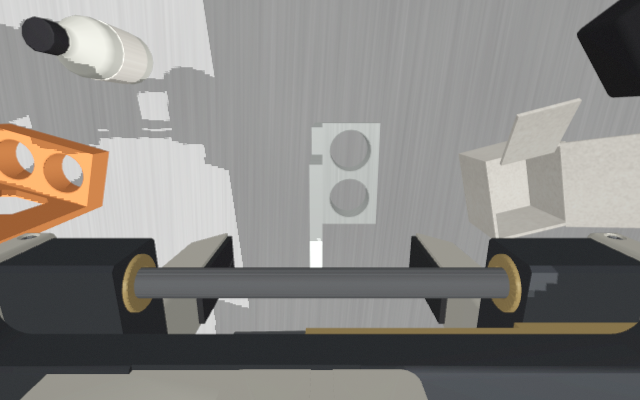

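The view shows the tab as a thin plate at columns 310–322, centred between the fingers and matching the prediction. Going down now.

```bash
python3 -m creep '[[[-3,4,-20,0,0,0.6],[0,0,-20,0,0,0],[0,0,-20,0,0,0],[0,0,-15,0,0,0],[0,0,0,0,0,0]]]'
```

```text
time: 1.57
tool_pos: [0.5246, 0.2945, 0.3212]
tool_rot: [-3.14, -0.0, 1.644]
contact_force: [-0.9, -0.5, 0.0]
opening: 0.0919
```

```bash
python3 -m creep '[[[3,-2,0,0,0,0],[0,0,0,0,0,0]]]'; python3 -m creep '[[[0,0,0,0,0,0],[0,0,0,0,0,0],[0,0,0,0,0,0],[0,0,0,0,0,0],[0,0,0,0,0,0]]]' 1 45;python3 -m creep '[[[0,0,0,0,0,0],[0,0,0,0,0,0],[0,0,0,0,0,0],[0,0,0,0,0,0],[0,0,0,0,0,0]]]'
```

```text
time: 1.73
tool_pos: [0.5267, 0.2935, 0.3215]
tool_rot: [-3.138, -0.0, 1.646]
contact_force: [0.7, 0.1, 0.6]
opening: 0.0919
time: 2.15
tool_pos: [0.5271, 0.2943, 0.326]
tool_rot: [3.138, -0.002, 1.646]
contact_force: [-0.5, 0.2, 0.1]
opening: 0.0631
time: 2.57
tool_pos: [0.5272, 0.2941, 0.3267]
tool_rot: [3.137, -0.003, 1.646]
contact_force: [0.3, -0.8, 0.5]
opening: 0.0296
```

```bash
python3 -m creep '[[[0,0,-6,0,0,0],[0,0,-1,0,-0.3,0],[0,0,0,0,0,0],[0,0,0,0,0,0],[0,0,0,0,0,0]]]'; python3 -m creep '[[[0,0,0,0,0,0],[0,0,0,0,0,0],[0,0,0,0,0,0]]]'
```

```text
time: 2.98
tool_pos: [0.5266, 0.294, 0.3182]
tool_rot: [3.135, -0.002, 1.646]
contact_force: [-0.2, -0.4, 3.4]
opening: 0.0079
time: 3.23
tool_pos: [0.5267, 0.294, 0.3182]
tool_rot: [3.134, -0.002, 1.646]
contact_force: [-0.0, -0.5, -0.5]
opening: 0.0078
```

```bash
python3 -m creep '[[[0,0,12,0,0,0],[0,0,25,0,0,0],[0,0,25,0,0,0],[0,0,25,0,0,0],[0,0,15,0,0,0]]]'; python3 -m creep '[[[20,-10,4,0,0,0],[20,-25,0,0,0,0.4],[20,-25,0,0,0,0.4],[20,-25,0,0,0,0.4],[15,-25,0,0,0,0.4]]]'
```

```text
time: 3.65
tool_pos: [0.5247, 0.2931, 0.4132]
tool_rot: [-3.127, 0.005, 1.646]
contact_force: [1.6, -0.3, -4.6]
opening: 0.008
time: 4.07
tool_pos: [0.619, 0.1855, 0.4181]
tool_rot: [-3.126, 0.001, 1.686]
contact_force: [0.3, -0.3, -5.1]
opening: 0.0075
```

```bash
python3 -m creep '[[[0,-30,0,0,0,0],[0,-30,0,0,0,0],[0,-30,0,0,0,0],[0,-30,0,0,0,0],[0,-25,0,0,0,0]]]'; python3 -m creep '[[[0,-5,0,0,0,0],[0,0,0,0,0,0],[0,0,0,0,0,0]]]'
```

```text
time: 4.48
tool_pos: [0.6215, 0.0331, 0.4092]
tool_rot: [-3.114, 0.001, 1.686]
contact_force: [0.8, -0.8, -5.5]
opening: 0.0077
time: 4.73
tool_pos: [0.6214, 0.0215, 0.4055]
tool_rot: [-3.107, 0.002, 1.678]
contact_force: [0.5, 0.7, -5.5]
opening: 0.0077
```

```bash
python3 -m creep '[[[0,0,10,0,-1,0],[0,0,10,0,-1,0],[0,0,0,0,0,0],[0,0,0,0,0,0]]]'; python3 - <<'E'
from h import *; import cv2
o=robot.observe(); s=viewer.read_camera("scene"); t=viewer.read_camera("top")
print(o["tool_pos"].round(4),o["tool_rot"].round(4))
def c(im,x,y,w,h,k): 
    q=cv2.convertScaleAbs(cv2.resize(im[y:y+h,x:x+w],None,fx=k,fy=k,interpolation=cv2.INTER_CUBIC),alpha=1.5)
    for i in range(0,w,10): cv2.line(q,(i*k,0),(i*k,6),(0,255,255),1); cv2.putText(q,str(x+i),(i*k,16),0,.3,(0,255,255)) if i%20==0 else 0
    for j in range(0,h,10): cv2.line(q,(0,j*k),(6,j*k),(0,255,255),1); cv2.putText(q,str(y+j),(8,j*k+4),0,.3,(0,255,255)) if j%20==0 else 0
    return q
cv2.imwrite("pics/c3.png",np.hstack([c(s,250,115,100,148,4),c(t,265,60,100,148,4)]))
E
```

```text
time: 5.07
tool_pos: [0.6214, 0.0255, 0.4265]
tool_rot: [3.139, 0.005, 1.682]
contact_force: [-0.1, 0.2, -4.9]
opening: 0.0079
[0.6214 0.0255 0.4265] [3.1392 0.0046 1.6824]
```

View pics/c3.png

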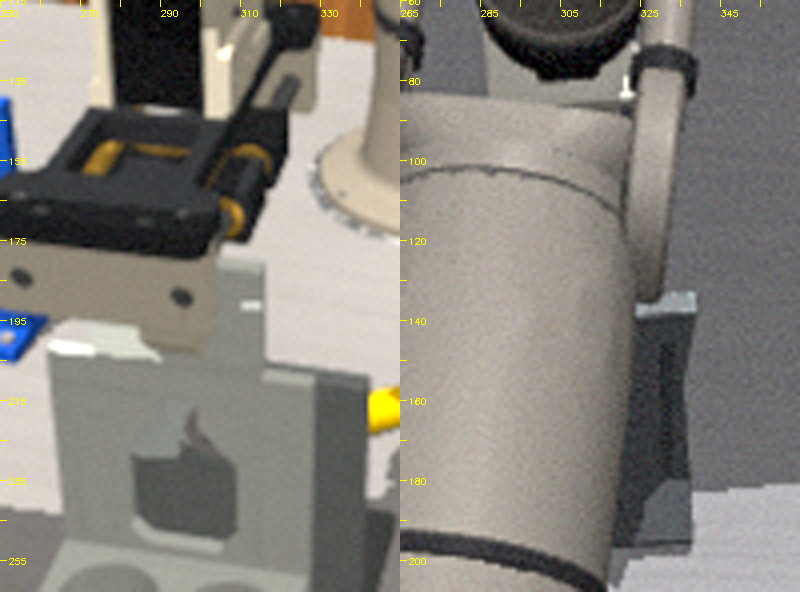

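The bracket is held upright in front of the panel, gripped mid-tab; keyhole at scene (297,230). I fit its held pose.

```bash
cat > held.py <<'E'
from h import *
def held(P,v0):
    s=viewer.camera_model("scene")
    L=np.array([p[0] for p in P])/1000; px=np.array([p[1] for p in P])
    W=lambda v:R.from_euler("xyz",[v[4],v[5],v[3]]).apply(L)+v[:3]
    # weak priors: kinematic pose 4 mm / 0.03 rad, pixel sigma 0.7
    sg=np.array([.004,.004,.004,.03,.03,.03]); v0=np.array(v0)
    r=least_squares(lambda v:np.r_[(proj(s,W(v))-px).ravel()/.7,(v-v0)/sg],v0,x_scale=sg)
    v=r.x; B=np.array([.5472+.028*np.cos(.1),.0139+.028*np.sin(.1),.165])
    print("pose",v.round(4),"res px",(proj(s,W(v))-px).round(1).tolist())
    print("bolt in bracket mm",(R.from_euler("xyz",[v[4],v[5],v[3]]).inv().apply(B-v[:3])*1000).round(1))
E
python3 - <<'E'
from held import *
held([((4,55,130),(328.75,208.9)),((4,-55,130),(262.5,203.5)),((4,-55,28),(266.2,250.5)),((4,55,28),(328,259)),((4,35,180),(316,181)),((4,35,130),(316,207.5))],[.6214,.0237,.108,.11,0,0])
E
```

```text
pose [ 0.6229  0.0239  0.1073  0.1433  0.0055 -0.0325] res px [[-0.2, 0.6], [-0.5, -0.9], [0.6, 0.2], [-0.1, -0.6], [-0.0, -0.1], [0.2, 0.7]]
bolt in bracket mm [-46.5   0.   59.2]
```

```bash
python3 -m creep '[[[-12,-3,0,0,0,0],[-12,-2,0,0,0,0],[-12,-1,0,0,0,0],[-12,-1,0,0,0,0]]]';  python3 -m creep '[[[-5,-1,0,0,0,0],[-5,0,0,0,0,0],[0,0,0,0,0,0]]]'
```

```text
time: 5.5
tool_pos: [0.5731, 0.0199, 0.4253]
tool_rot: [3.139, 0.005, 1.685]
contact_force: [0.7, 0.3, -5.7]
opening: 0.0076
time: 5.75
tool_pos: [0.5608, 0.0196, 0.4255]
tool_rot: [3.14, 0.004, 1.686]
contact_force: [1.0, 0.2, -5.9]
opening: 0.0076
```

```bash
python3 -m creep '[[[-4,-2,0,0,0,0],[-3,-1,0,0,0,0],[0,0,0,0,0,0],[0,0,0,0,0,0]]]'; python3 - <<'E'
from h import *; import cv2
o=robot.observe(); s=viewer.read_camera("scene")
print(o["tool_pos"].round(4),o["tool_rot"].round(4),o["contact_force"].round(1))
k=5;x,y,w,h=250,110,100,118
q=cv2.convertScaleAbs(cv2.resize(s[y:y+h,x:x+w],None,fx=k,fy=k,interpolation=cv2.INTER_CUBIC),alpha=1.5)
cv2.imwrite("pics/c4.png",q)
E
```

```text
time: 6.08
tool_pos: [0.5542, 0.0165, 0.4256]
tool_rot: [3.139, 0.005, 1.687]
contact_force: [-0.3, -0.3, -5.0]
opening: 0.0078
[0.5542 0.0165 0.4256] [3.1389 0.0046 1.6866] [-0.3 -0.3 -5. ]
```

View pics/c4.png

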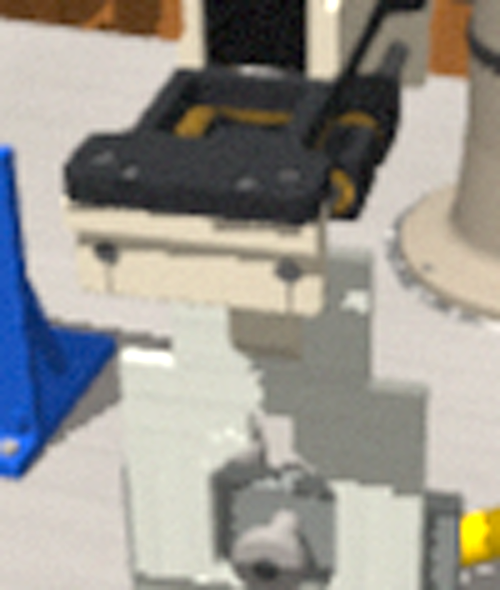

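Bolt head is at scene (304,223), inside the wide part of the keyhole and in front of the plate. Lowering.

```bash
python3 -m creep '[[[0,0,-10,0,0,0],[0,0,-10,0,0,0],[0,0,-10,0,0,0],[0,0,0,0,0,0]]]' - 45;  python3 -m creep '[[[0,0,-3,0,0,0],[0,0,-3,0,0,0],[0,0,0,0,0,0]]]'
```

```text
time: 6.47
tool_pos: [0.5547, 0.0164, 0.3923]
tool_rot: [3.139, 0.005, 1.686]
contact_force: [-1.2, 0.6, -5.3]
opening: 0.0078
time: 6.72
tool_pos: [0.5548, 0.0164, 0.3842]
tool_rot: [3.141, 0.004, 1.687]
contact_force: [-0.8, -0.1, -5.8]
opening: 0.0079
```

```bash
python3 -m creep '[[[0,0,-2,0,0,0],[0,0,-1.5,0,0,0],[0,0,0,0,0,0]]]';  python3 -m creep '[[[0,0,-2,0,0,0],[0,0,0,0,0,0]]]'
```

```text
time: 6.97
tool_pos: [0.555, 0.0164, 0.3807]
tool_rot: [3.14, 0.004, 1.687]
contact_force: [-0.4, -0.8, -5.8]
opening: 0.0077
time: 7.13
tool_pos: [0.5551, 0.0165, 0.379]
tool_rot: [3.139, 0.004, 1.687]
contact_force: [-0.1, 0.0, -6.1]
opening: 0.0081
```

```bash
python3 -m creep '[[[0,0,-2,0,0,0],[0,0,-1.5,0,0,0],[0,0,0,0,0,0]]]';  python3 -m creep '[[[0,0,-1.5,0,0,0],[0,0,0,0,0,0]]]'
```

```text
time: 7.38
tool_pos: [0.5551, 0.0164, 0.3756]
tool_rot: [3.138, 0.005, 1.687]
contact_force: [-0.5, 0.5, -5.9]
opening: 0.0076
time: 7.55
tool_pos: [0.5551, 0.0165, 0.3752]
tool_rot: [3.137, 0.005, 1.687]
contact_force: [-0.9, 0.9, -6.5]
opening: 0.0079
```

```bash
python3 -m creep '[[[0,0,-2,0,0,0],[0,0,0,0,0,0]]]';  python3 -m creep '[[[0,0,-2,0,0,0],[0,0,0,0,0,0]]]'
```

```text
time: 7.72
tool_pos: [0.555, 0.0165, 0.3753]
tool_rot: [3.134, 0.006, 1.687]
contact_force: [-0.6, 0.4, -6.0]
opening: 0.0081
time: 7.88
tool_pos: [0.5549, 0.0166, 0.3752]
tool_rot: [3.132, 0.006, 1.687]
contact_force: [-1.2, 0.9, -4.7]
opening: 0.0076
```

```bash
python3 - <<'E'
from h import *; import cv2
s=viewer.read_camera("scene")
k=5;x,y,w,h=250,130,100,118
q=cv2.convertScaleAbs(cv2.resize(s[y:y+h,x:x+w],None,fx=k,fy=k,interpolation=cv2.INTER_CUBIC),alpha=1.5)
cv2.imwrite("pics/c5.png",q)
E
```

```text
(no output)
```

View pics/c5.png

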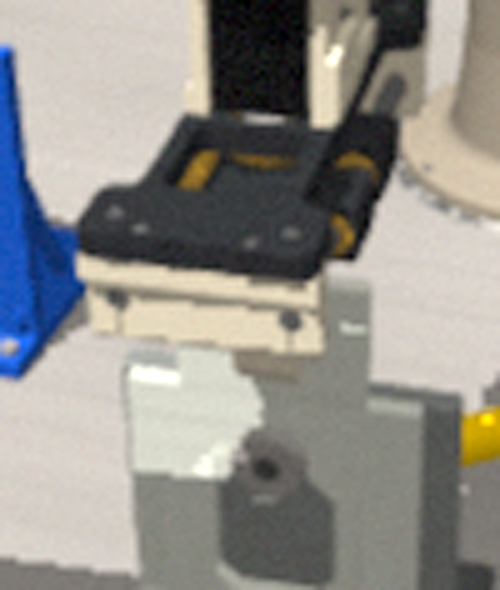

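Head sits at the narrow end of the keyhole and the downward motion has stopped, so it is seated. I nudge it toward the panel, then open.

```bash
python3 -m creep '[[[-2,0,0,0,0,0],[-1.5,0,0,0,0,0],[0,0,0,0,0,0]]]';  python3 -m creep '[[[0,0,0,0,0,0],[0,0,0,0,0,0],[0,0,0,0,0,0],[0,0,0,0,0,0]]]' 0.4
```

```text
time: 8.18
tool_pos: [0.552, 0.0165, 0.375]
tool_rot: [3.128, 0.007, 1.687]
contact_force: [-1.3, -0.1, -0.5]
opening: 0.0078
time: 8.52
tool_pos: [0.5524, 0.0163, 0.3757]
tool_rot: [3.126, 0.007, 1.686]
contact_force: [-0.0, -0.1, -0.0]
opening: 0.0263
```

Seated (load on the tool is zero) and released. Retreating straight up.

```bash
python3 -m creep '[[[0,0,3,0,0,0],[0,0,10,0,0,0],[0,0,15,0,0,0],[0,0,20,0,0,0],[0,0,20,0,0,0]]]'; python3 -m creep '[[[0,0,20,0,0,0],[0,0,20,0,0,0],[-20,20,10,0,0,0],[-20,20,0,0,0,0],[0,0,0,0,0,0]]]'; python3 -m creep '[[[0,0,0,0,0,0],[0,0,0,0,0,0],[0,0,0,0,0,0]]]'; python3 - <<'E'
from h import *; import cv2
s=viewer.read_camera("scene");t=viewer.read_camera("top")
c=lambda im,x,y,w,h,k:cv2.convertScaleAbs(cv2.resize(im[y:y+h,x:x+w],None,fx=k,fy=k,interpolation=cv2.INTER_CUBIC),alpha=1.5)
cv2.imwrite("pics/c6.png",np.hstack([c(s,250,150,90,118,5),c(s,155,155,70,118,5)]))
t0=cv2.imread("pics/top0.png");print("plain top diff",cv2.absdiff(t,t0)[145:180,405:475].mean())
s0=cv2.imread("pics/scene0.png");print("plain scene diff",cv2.absdiff(s,s0)[160:245,155:215].mean())
E
```

```text
time: 8.93
tool_pos: [0.5516, 0.0164, 0.4442]
tool_rot: [3.134, 0.006, 1.686]
contact_force: [1.0, -0.6, -0.1]
opening: 0.0274
time: 9.35
tool_pos: [0.5101, 0.0565, 0.5062]
tool_rot: [3.121, 0.008, 1.684]
contact_force: [0.4, -0.3, 0.8]
opening: 0.0277
time: 9.6
tool_pos: [0.5097, 0.0567, 0.5089]
tool_rot: [3.117, 0.009, 1.685]
contact_force: [0.2, -0.7, 0.7]
opening: 0.0279
plain top diff 3.771972789115646
plain scene diff 1.377124183006536
```

View pics/c6.png

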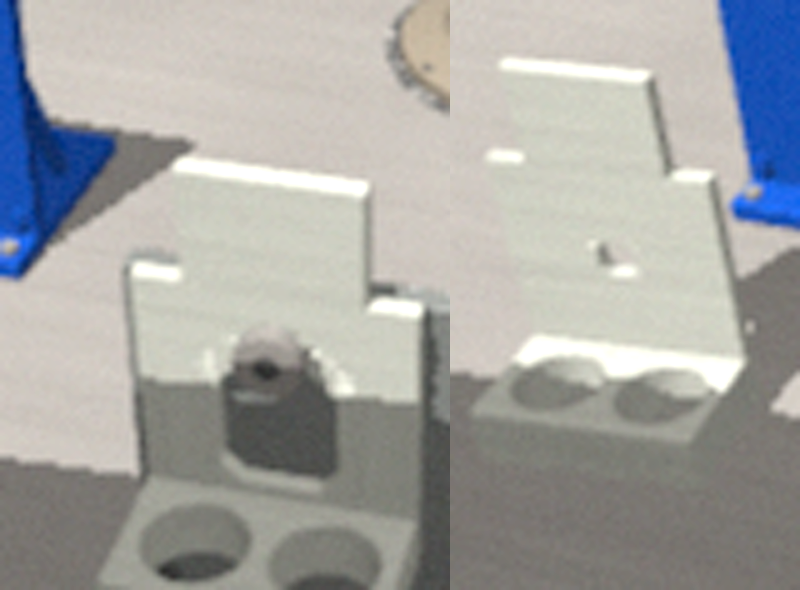

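```bash
python3 - <<'E'
from held import *
held([((4,-35,180),(285,184.4)),((4,35,180),(323.6,189)),((4,55,130),(334.4,213.6)),((4,-55,130),(277,205.6)),((4,-55,28),(280,246)),((4,55,28),(333.6,254))],[.5515,.0145,.057,.1,0,0])
robot.hand_in()
E
```

```text
pose [ 0.5507  0.014   0.0544  0.1021 -0.001   0.0247] res px [[0.1, -0.1], [0.1, 0.0], [0.2, -0.3], [-0.6, -0.1], [0.1, 0.0], [0.1, 0.4]]
bolt in bracket mm [2.170e+01 1.000e-01 1.112e+02]
the job is handed in; nothing more can be done
```

The keyhole bracket is hanging on the grey stand's bolt, released and upright against the panel. I handed the job in at about 9.7 s; the hand-in itself reports no verdict.

I pinched the bracket by its tab, lifted it and carried it to the front of the panel. I then passed the keyhole over the bolt head, lowered it until the load left the gripper, opened the fingers and backed off upwards.

- **Bracket position:** A fit to the last scene picture, pulled weakly towards the expected hung pose, puts the bolt 22 mm in front, 0.1 mm off the middle and 111 mm above the bottom edge. The limits are 4–36, ±12 and 96–118 mm.
- **Bracket angle:** It leans about 0.025 rad from upright and is within 0.01 rad of square to the panel.
- **Plain bracket:** It is still standing in the final scene picture, with almost no image change there. The top picture changed slightly more in that area (mean 3.8 grey levels against 1.4). I took that to be changed light and did not look into it.
- **Disagreement:** The fitted height of 111 mm is about 3 mm above the nominal 108 mm for a fully hung bracket. That is close to the calibration error and still inside the limit.
- **Not checked:** I did not measure the bracket's speed at the end.

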